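# Clear the wax tin and fold the shelf flap right over

## Task

The plywood flap on the polishing bench stands half open over its shallow shelf, and the wax tin is standing where the flap has to come down on the other side. With your fingertips, first push the tin along the bench until it is wholly out from the flap's landing place, still upright and never picked up; then push the flap over its hinged spine and press it down until it lies flat on the other side, leaving the shelf uncovered. Do not grip the flap or bear down hard on anything, leave the other things on the bench and on the shelf where they are, and finish with the hand clear.

Things in the scene. Friction and masses are not known exactly. Their poses are not given: they have to be found in the camera images.
- case: Low plywood shelf case fixed to the bench. Origin: bench level, straight below the middle of the flap's spine; x along the spine, z up, +y the shelf side, -y the landing side. Shelf: open tray x -90..90 mm, y -6..150 mm, floor 8 mm, walls 36 mm high. Rest batten on the landing side, parallel to the spine: 180 x 18 x 36 mm high, y -145..-127 mm. Bare bench (z 0) between: a lane open at both ends.
- flap (a joint): Flap angle, rad: 0 shut over the shelf (+y), 1.57 upright, 3.14 flat on the landing side (-y), at its stop. Axis along the case's x, 40 mm above bench. Rigid plywood leaf, 160 mm along the spine, 8 mm thick (axis at mid-thickness), reaching 6 to 140 mm from the axis, 0.15 kg. Stiff hinge (0.2 N m): it stays wherever it is left and takes 2 to 4 N at the edge to turn. Starts at 0.6 to 1.0.
- flap_edge (a point): Middle of the flap's free edge, 140 mm from the spine axis, mid-thickness. At the start it is 119 to 158 mm above the bench, with open space beneath it. The flap is turned by pushing its edge or the face that looks down at the shelf; the opposite face (up when shut; it carries a facing panel 144 x 118 mm, 2 mm of the 8 mm thickness) needs no touching and ends underneath.
- landing (a point): Bench-level point in the middle of the lane, 65 mm from the spine (case y = -65 mm). The flap lying flat here covers case x -80..80 mm, y -140..-6 mm, its underside 36 mm above the bench, so the taller tin would block it: the tin must be wholly outside this cover (its origin over 115 mm from this point along the case's x).
- tin: Beeswax tin, closed, round, dull silver, 66 mm across, 50 mm tall, about 0.22 kg. Origin: centre of its underside; z up. At the start it stands on the bench in the lane between tray and batten, within 35 mm of the landing point along the case's x. It slides under a push of 1 to 3 N; push it low, below mid-height.
- bowl: White soapstone bowl, 110 mm across, 50 mm tall, loose on the bench beyond the batten; leave alone. Origin: centre of underside.
- stick: Bamboo burnishing stick, 170 x 14 x 9 mm, long axis x, loose on the bench beside the batten; leave alone. Origin: centre of underside.
- pumice: Pumice stone 45 x 70 x 22 mm lying on the shelf floor under the flap; leave alone. Origin: centre of underside.
- slipstone: Slip stone 30 x 85 x 14 mm lying on the shelf floor under the flap; leave alone. Origin: centre of underside.
- dish: Soapstone dish 80 mm across, 30 mm tall, beyond the case's +x end; leave alone. Origin: centre of underside.
- hippo: Carved soapstone hippo about 120 x 45 x 55 mm, on the bench past the shelf's +y side; leave alone. Origin: bench level under its trunk.
- brush: Hand brush 170 mm long, along its x, on the bench past the shelf's +y side; leave alone. Origin: underside near its middle.
Not all that is in view belongs to the job. There is more than one size of the tin; the one meant has the size given above.

How it is judged (in metres and radians):
On the way, in this order (a step that is already met when the one before it is completed fails the run):
1. the tin has been pushed out of the landing place, upright, while the flap still leans over the shelf ((x of tin in the frame of case above 0.115 m or x of tin in the frame of case below -0.115 m or y of tin in the frame of case below -0.182 m) and angle between tin's own z axis and vertical below 0.1 rad and height (world z) of tin below 0.006 m and value of joint flap below 1.57 rad), for 0.2 s.
2. the flap lies flat on the landing side (value of joint flap above 3.06 rad), for 0.2 s.
At the end, for the whole second after the job is handed in: The flap lies within 0.08 rad of flat on the landing side and is still; the tin stands upright on the bench, at rest, wholly outside the flap's cover (its origin more than 115 mm from the case's origin along the spine, or beyond the batten) (value of joint flap above 3.06 rad and velocity of joint flap below 0.05 rad/s and (x of tin in the frame of case above 0.115 m or x of tin in the frame of case below -0.115 m or y of tin in the frame of case below -0.182 m) and angle between tin's own z axis and vertical below 0.1 rad and height (world z) of tin below 0.006 m and linear speed of tin below 0.01 m/s); the robot touches nothing.
It fails at once if the tin is lifted off the bench or tipped (height (world z) of tin above 0.012 m or angle between tin's own z axis and vertical above 0.35 rad).
It fails at once if the flap is gripped between the fingers (its outer facing is pressed with more than 10 N) (contact force between the fingers and flap_c1 above 10 N).
It fails at once if the flap is pressed with more than 60 N (contact force between the fingers and flap above 60 N).
It fails at once if the tin is pressed with more than 40 N (contact force between the fingers and tin above 40 N).
It fails at once if one of the other things on bench or shelf is moved by more than 20 mm (distance of any of pumice, slipstone, bowl, stick, dish, hippo, brush from where it was at the start of the episode above 0.02 m).
It also fails if it takes over 64 s, if anything falls off the work surface, if the arm or the gripper's body presses on something with over 40 N, if the wrist force passes 120 N, or if a joint passes its speed limit or range.

## Robot

A 6-joint arm with a two-finger parallel gripper is mounted at the origin on the work surface. World frame = base frame: x ahead of the robot, y to its left, z up, the work surface at z = 0. Lengths are in mm, angles in degrees, forces in N, time in s.
With the tool pointing down it reaches from about 300 to 850 mm from the base axis. Payload 4.2 kg.
Tool frame: the origin (TCP) lies at the very end of the fingers, on their centre line; the grasp point (between the pads) lies 19 mm behind it; z points along the fingers, y is the line along which they close (so a half turn about z gives the same grasp; the last joint's range is limited). The gripper opens to 91 mm and grips with 3 to 60 N. Pads are 32 mm wide; open, the fingers measure 118 mm over their backs; the gripper's body (76 mm by 178 mm) begins 60 mm behind the grasp point.
Start: joints at [75.688, 18.312, 89.639, -0, 72.044, -1.146], TCP at [130.976, 559.9, 213.976] pointing down, gripper open.
Joint ranges: [-177.97, 177.97], [-48.28, 115.42], [12.27, 149.76], [-77.06, 257.06], [2.81, 150.46], [-146.56, 146.56]. Speed limits (degrees/s): [147.25, 147.25, 180, 180, 180, 180].

## Interface

Orientations are given as [roll, pitch, yaw] about the fixed x, y, z axes, in that order (R = Rz(yaw) Ry(pitch) Rx(roll)).
In Python, from workcell import * gives the robot as it stands.
- The arm moves only by the tool move_arm, never from a script. Its argument "motion" is a list of rows, each a list of 3 entries, a list of its own where there are three numbers: the finger opening in mm, from 0 to 91.2, then the shift along the world's x, y, z in units of 25 mm (1.0 is 25 mm), then the turn, a rotation vector about the world's x, y, z in units of 4 degrees (1.0 is 4 degrees). In form: [[grip, [x, y, z], [ax, ay, az]], ...]. A call has 1 to 20 rows; each row shifts and turns the commanded pose from where the row before left it; what a row does not reach is not made up. A row lasts 1/12 s, in which the tool goes at most 41.7 mm and 7.16 degrees, less where a joint would pass 70% of its speed; a pose out of reach is approached as far as the arm can. A call with a number of a shift or a turn outside -1 to 1 is refused whole. A call with a gripper value outside its range is refused whole. The fingers move at their own pace and stop on an object; "grip_force" is the grip in N (left out, the last holds). Time passes only in rows, so rows that do not move let the fingers close. It gives the time, the measured TCP pose, the force, the opening and the grip force at its end, in the units of the state.
- state(): the state, without advancing time (a new reading comes with each control period).
- grab_frame(name): name is "scene" or "side" or "wrist"; returns the picture (480x640x3 uint8, blue, green, red); there is no depth.
- camera_info(name): a dict with "fx", "fy", "cx", "cy" (pixels), "rvec" (rotation vector, rad) and "tvec" (3), from world to camera coordinates, as OpenCV has them. Camera axes: x right, y down, z forward; pixel columns grow to the right and rows downward; lengths in mm; the calibration is good to about 2 mm. A picture is of the moment at which its call begins: read the wrist's pose just before it. camera_info takes no time and is no camera call; for the wrist camera it gives the pose at the moment of the call.
- job_done(): hands the job in; it is judged then, once.
The state is a dict: "time_s": time; "qpos": joint angles; "qvel": joint speeds; "effort": joint torques, N m; "ee_pos": TCP position; "ee_rot": TCP orientation; "force": force on the tool from outside, world axes, zero at the start; "torque": the same for the moment, N m; "gripper_width": finger opening in mm; "gripper_force": force on a finger pad.
Only numpy, scipy, OpenCV 4.12 (cv2) and the standard library are available. Lean on these libraries where they do the work, as an engineer would, in place of code of your own. Each camera call takes 0.05 s, during which the arm holds its last target. There are 200 camera calls.

## Working session

There is one attempt and no reset: what is moved stays moved. The work goes in short steps, Python scripts to look and compute and a tool call to move; the robot and the scene stay as the last step left them, time stands still between calls to the robot, and variables do not carry over. Pictures are saved under pics/ and viewed, at most 10 in all, crops included, and the job is handed in when it is done.

Besides the shell and the picture viewer there is one more tool, called as name(argument=value, ...) on one line, values as JSON. move_arm: Moves the arm, as the interface text tells. Shifts and turns lie within -1 to 1; 1 stands for 25 mm of shift or 4 degrees of turn. Its arguments: {"type":"object","properties":{"motion":{"type":"array","items":{"type":"array"}},"grip_force":{"type":"number"}},"required":["motion"]}

```bash
mkdir -p pics
python3 - <<'E'
from workcell import *
import cv2
for n in("scene","side"):
    cv2.imwrite(f"pics/{n}0.png",grab_frame(n)); c=camera_info(n); print(n,c)
s=state(); print(s['time_s'],s['ee_pos'],s['ee_rot'],s['gripper_width'])
E
```

```text
scene {'fx': 470.3923776330478, 'fy': 470.3923776330478, 'cx': 315.97621072975664, 'cy': 246.98431819883749, 'rvec': array([ 1.82452013,  1.41282331, -0.6932902 ]), 'tvec': array([-173.39382802, -265.23876444, 1309.14996044])}
side {'fx': 565.012555433284, 'fy': 565.012555433284, 'cx': 316.9725773478194, 'cy': 236.54279440302304, 'rvec': array([ 0.33943269, -2.83664129,  1.11922109]), 'tvec': array([ 552.3359508 ,  106.76741929, 1139.12402268])}
0.1 [130.86886244 559.45401938 213.23432041] [-1.79911294e+02 -8.53842027e-04  1.66832696e+02] 91.24401070761272
```

View pics/scene0.png

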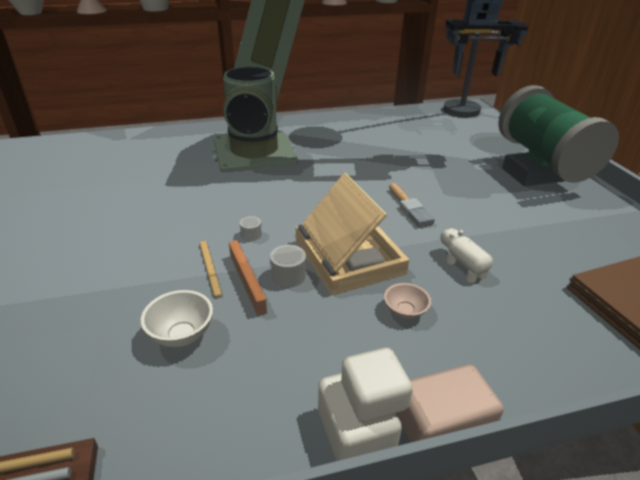

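View pics/side0.png

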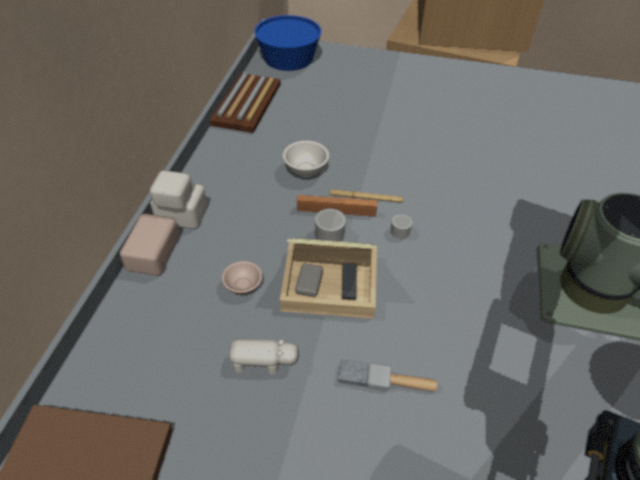

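The scene view shows the flap leaning over the shelf at (345,220), the tin at (288,265), the small decoy at (250,228) and the batten at (248,275). In the side view the tin is at (330,226), the case spans (285..378, 245..315), and the decoy is at (401,226).

Run:
```python
import cv2
a=cv2.imread("pics/side0.png")[175:325,270:430]; cv2.imwrite("pics/sc.png",cv2.resize(a,None,fx=4,fy=4,interpolation=cv2.INTER_CUBIC))
a=cv2.imread("pics/scene0.png")[170:320,220:420]; cv2.imwrite("pics/cc.png",cv2.resize(a,None,fx=4,fy=4,interpolation=cv2.INTER_CUBIC))
```

```text
(no output)
```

View pics/sc.png

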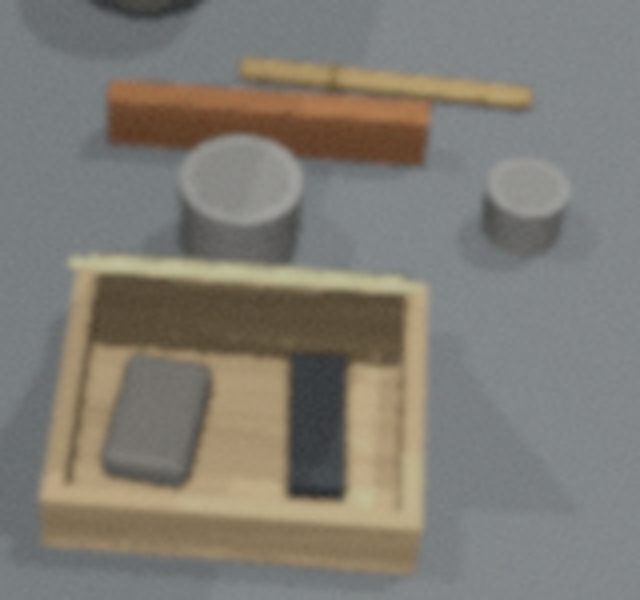

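View pics/cc.png

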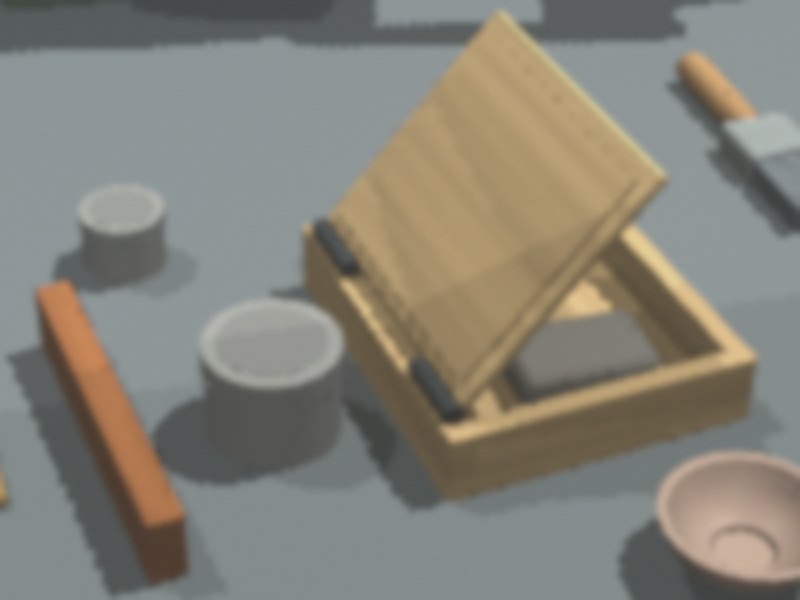

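The crops show the tin's top at side-crop (241,180) and scene-crop (272,343). The flap edge corners are at scene-crop (500,12) and (663,178), and the batten and tray corners are readable.

```bash
cat > h.py <<'E'
from workcell import *
import cv2, numpy as np
OFF={'side':(270,175),'scene':(220,170)}
def ray(n,p,crop=True):
    c=camera_info(n); K=np.array([[c['fx'],0,c['cx']],[0,c['fy'],c['cy']],[0,0,1]])
    R=cv2.Rodrigues(np.array(c['rvec']))[0]; t=np.array(c['tvec'])
    u=np.array(p,float)
    if crop: u=u/4+np.array(OFF[n])
    return -R.T@t, R.T@np.linalg.inv(K)@np.r_[u,1]
def at(n,p,z,crop=True):
    o,d=ray(n,p,crop); return o+d*(z-o[2])/d[2]
E
python3 - <<'E'
from h import *
np.set_printoptions(precision=1,suppress=True)
for n,l in {'side':[('bat fl',(108,83),36),('bat fr',(432,101),36),('bat nr',(428,126),36),('bat nl',(108,109),36),('tray nl',(43,500),36),('tray nr',(420,527),36),('trb nl',(43,545),0),('trb nr',(412,570),0),('tin',(241,180),50),('decoy',(527,187),35),('stick r',(530,97),9),('bowl',None,0)],
 'scene':[('bat',(38,288),36),('bat',(70,282),36),('bat',(183,512),36),('bat',(150,525),36),('tray -y+x',(450,437),36),('trayb',(453,497),0),('tray+y+x',(755,357),36),('tray -x-y',(303,228),36),('tin',(272,343),50),('decoy',(122,210),35)]}.items():
  for k,p,z in l:
    if p: print(n,k,at(n,p,z)[:2])
# flap edge corners: rays from scene
for p in((500,12),(663,178)):
  for z in(120,140,158): print(p,z,at('scene',p,z)[:2])
for p in((70,260),(420,280)):
  for z in(120,140,158): print(p,z,at('side',p,z)[:2])
E
```

```text
side bat fl [634.5 -85.7]
side bat fr [ 456.1 -115.5]
side bat nr [455.  -95.2]
side bat nl [629.1 -65.3]
side tray nl [590.8 200.8]
side tray nr [415.3 173.4]
side trb nl [592.  201.3]
side trb nr [416.  172.8]
side tin [543.3 -15.7]
side decoy [395.8 -62.6]
side stick r [ 404.  -161.6]
scene bat [ 460.1 -115.6]
scene bat [ 458.9 -100.1]
scene bat [632.7 -75.2]
scene bat [637.1 -89.8]
scene tray -y+x [613.9  46.2]
scene trayb [613.9  48.9]
scene tray+y+x [593.8 199.4]
scene tray -x-y [440.8  19.8]
scene tin [547.3 -18.7]
scene decoy [401.3 -66.2]
(500, 12) 120 [394.4 134.8]
(500, 12) 140 [430.3 122.3]
(500, 12) 158 [462.5 111.1]
(663, 178) 120 [560.6 158. ]
(663, 178) 140 [589.1 144.5]
(663, 178) 158 [614.8 132.4]
(70, 260) 120 [596.8 123.2]
(70, 260) 140 [591.4 140.9]
(70, 260) 158 [586.6 156.7]
(420, 280) 120 [435.5  95.9]
(420, 280) 140 [434.2 114.3]
(420, 280) 158 [433.1 130.8]
```

Run:
```python
from h import *
np.set_printoptions(precision=1,suppress=True)
for k,n,p,z in[('motor base','scene',(510,165),0),('motor base r','scene',(580,175),0),('wheel bottom','scene',(590,185),30),('dish','side',(242,272),30),('bowl','side',(306,153),50),('hippo','side',(265,350),50)]:
    w=at(n,p,z,False)[:2]; d=w-[526,40]; a=np.radians(9.1); print(k,w,d@[np.cos(a),np.sin(a)],d@[-np.sin(a),np.cos(a)])
```

```text
motor base [239.9 654.7] -185.31816318820938 652.2306403108316
motor base r [332.9 800.7] -70.32199627089885 781.6793303854818
wheel bottom [427.2 739.8] 13.120058054080848 706.5839110605644
dish [685.5 148.9] 174.72785940664247 82.27773278326572
bowl [ 647.6 -220.7] 78.89214647674332 -276.6200985160056
hippo [584.7 320.1] 102.27055854299662 267.24835555717743
```

move_arm(motion=[[40,[0.577,-0.987,0],[0,0,0.232]],[40,[0.577,-0.987,0],[0,0,0.232]],[40,[0.577,-0.987,0],[0,0,0.232]],[40,[0.577,-0.987,0],[0,0,0.232]],[40,[0.577,-0.987,0],[0,0,0.232]],[40,[0.577,-0.987,0],[0,0,0.232]],[40,[0.577,-0.987,0],[0,0,0.232]],[40,[0.577,-0.987,0],[0,0,0.232]],[40,[0.577,-0.987,0],[0,0,0.232]],[40,[0.577,-0.987,0],[0,0,0.232]],[40,[0.577,-0.987,0],[0,0,0.232]],[40,[0.577,-0.987,0],[0,0,0.232]],[40,[0.577,-0.987,0],[0,0,0.232]],[40,[0.577,-0.987,0],[0,0,0.232]],[40,[0.577,-0.987,0],[0,0,0.232]],[40,[0.577,-0.987,0],[0,0,0.232]],[40,[0.577,-0.987,0],[0,0,0.232]],[40,[0.577,-0.987,0],[0,0,0.232]],[40,[0.577,-0.987,0],[0,0,0.232]],[40,[0.577,-0.987,0],[0,0,0.232]]])

```text
time_s: 1.77
ee_pos: [419.7, 65.0, 213.8]
ee_rot: [180.0, -0.0, -174.6]
force: [-0.5, 0.7, 0.4]
gripper_width: 40.2
gripper_force: 0.0
```

move_arm(motion=[[40,[0.577,-0.987,0],[0,0,0.232]],[40,[0.577,-0.987,0],[0,0,0.232]],[40,[0.577,-0.987,0],[0,0,0.232]],[40,[0.577,-0.987,0],[0,0,0.232]],[40,[0,0,0],[0,0,0]],[40,[0,0,0],[0,0,0]]])

```text
time_s: 2.27
ee_pos: [477.2, -33.2, 213.4]
ee_rot: [180.0, -0.1, -171.0]
force: [-0.4, 0.0, -0.1]
gripper_width: 39.7
gripper_force: 0.0
```

move_arm(motion=[[40,[0,0,-1],[0,0,0]],[40,[0,0,-1],[0,0,0]],[40,[0,0,-1],[0,0,0]],[40,[0,0,-1],[0,0,0]],[40,[0,0,-1],[0,0,0]],[40,[0,0,-1],[0,0,0]],[40,[0,0,-1],[0,0,0]],[40,[0,0,-0.5],[0,0,0]],[40,[0,0,-0.5],[0,0,0]],[40,[0,0,0],[0,0,0]]])

```text
time_s: 3.1
ee_pos: [474.6, -31.1, 11.9]
ee_rot: [179.9, -0.3, -170.8]
force: [0.3, -0.7, 0.3]
gripper_width: 39.9
gripper_force: 0.0
```

Run:
```python
from workcell import *
import cv2,numpy as np
a=cv2.resize(grab_frame("side")[120:345,220:480],None,fx=1.54,fy=1.54);b=cv2.resize(grab_frame("scene")[140:340,200:430],None,fx=1.73,fy=1.73)
h=min(a.shape[0],b.shape[0]);cv2.imwrite("pics/p1.png",np.hstack([a[:h,:400],b[:h,:397]]))
```

```text
(no output)
```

View pics/p1.png

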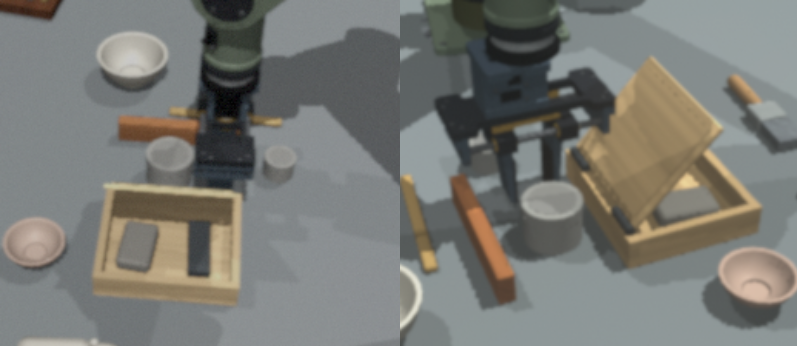

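The hand sits in the lane behind the tin with no contact. Next I push along the case's +x.

move_arm(motion=[[40,[0.3,0.047,0],[0,0,0]],[40,[0.3,0.047,0],[0,0,0]],[40,[0.3,0.047,0],[0,0,0]],[40,[0.3,0.047,0],[0,0,0]],[40,[0.3,0.047,0],[0,0,0]],[40,[0.3,0.047,0],[0,0,0]],[40,[0.3,0.047,0],[0,0,0]],[40,[0.3,0.047,0],[0,0,0]]])

```text
time_s: 3.87
ee_pos: [537.5, -22.9, 14.0]
ee_rot: [180.0, -0.1, -170.9]
force: [-4.5, -0.8, 3.9]
gripper_width: 40.1
gripper_force: 2.4
```

move_arm(motion=[[40,[0.3,0.047,0],[0,0,0]],[40,[0.3,0.047,0],[0,0,0]],[40,[0.3,0.047,0],[0,0,0]],[40,[0.3,0.047,0],[0,0,0]],[40,[0.3,0.047,0],[0,0,0]],[40,[0.3,0.047,0],[0,0,0]],[40,[0.3,0.047,0],[0,0,0]],[40,[0.3,0.047,0],[0,0,0]],[40,[0.3,0.047,0],[0,0,0]],[40,[0.3,0.047,0],[0,0,0]],[40,[0.3,0.047,0],[0,0,0]],[40,[0.2,0.032,0],[0,0,0]],[40,[0,0,0],[0,0,0]]])

```text
time_s: 4.95
ee_pos: [626.7, -8.9, 13.9]
ee_rot: [-180.0, 0.2, -170.9]
force: [-0.9, -0.1, 0.1]
gripper_width: 39.7
gripper_force: 0.3
```

Run:
```python
from workcell import *
import cv2,numpy as np
a=cv2.resize(grab_frame("side")[120:345,220:480],None,fx=1.54,fy=1.54);b=cv2.resize(grab_frame("scene")[140:340,200:430],None,fx=1.73,fy=1.73)
h=min(a.shape[0],b.shape[0]);cv2.imwrite("pics/p2.png",np.hstack([a[:h,:400],b[:h,:397]]))
```

```text
(no output)
```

View pics/p2.png

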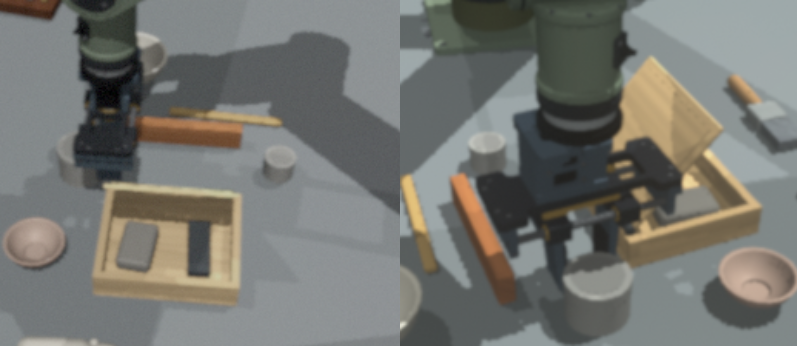

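Run:
```python
from h import *
w=at('scene',(313.9,297.8),50,False)[:2]; d=w-[526,40]; a=np.radians(9.1); print(w,d@[np.cos(a),np.sin(a)],d@[-np.sin(a),np.cos(a)])
```

```text
[666.22728451  -1.24035802] 131.93986149572928 -62.89937519792734
```

Tin centre is at about case (132, -63), upright. I push 8 mm more for margin, back off and rise.

move_arm(motion=[[40,[0.16,0.025,0],[0,0,0]],[40,[0.16,0.025,0],[0,0,0]],[40,[0,0,0],[0,0,0]],[40,[0,0,0],[0,0,0]],[40,[0,0,0],[0,0,0]],[40,[-0.2,-0.032,0],[0,0,0]],[40,[-0.4,-0.063,0],[0,0,0]],[40,[-0.6,-0.095,0],[0,0,0]],[40,[-0.8,-0.127,0],[0,0,0]],[40,[0,0,1],[0,0,0]],[0,[0,0,1],[0,0,0]],[0,[0,0,1],[0,0,0]],[0,[0,0,1],[0,0,0]],[0,[0,0,1],[0,0,0]],[0,[0,0,1],[0,0,0]],[0,[0,0,1],[0,0,0]],[0,[0,0,1],[0,0,0]],[0,[0,0,1],[0,0,0]],[0,[0,0,0],[0,0,0]]])

```text
time_s: 6.63
ee_pos: [585.0, -16.1, 244.7]
ee_rot: [-179.9, 0.6, -170.9]
force: [0.9, 0.5, -0.2]
gripper_width: 0.6
gripper_force: 0.0
```

move_arm(motion=[[0,[-0.368,0.908,0],[0,0,0]],[0,[-0.368,0.908,0],[0,0,0]],[0,[-0.368,0.908,0],[0,0,0]],[0,[-0.368,0.908,0],[0,0,0]],[0,[-0.368,0.908,0],[0,0,0]],[0,[-0.368,0.908,0],[0,0,0]],[0,[-0.368,0.908,0],[0,0,0]],[0,[-0.368,0.908,0],[0,0,0]],[0,[-0.368,0.908,0],[0,0,0]],[0,[0,0,0],[0,0,0]],[0,[0,0,-0.8],[0,0,0]],[0,[0,0,-0.8],[0,0,0]],[0,[0,0,-0.8],[0,0,0]],[0,[0,0,-0.8],[0,0,0]],[0,[0,0,-0.8],[0,0,0]],[0,[0,0,-0.8],[0,0,0]],[0,[0,0,0],[0,0,0]]])

```text
time_s: 8.05
ee_pos: [496.9, 186.8, 114.9]
ee_rot: [-179.9, -0.5, -170.9]
force: [0.5, -0.2, -0.0]
gripper_width: 0.6
gripper_force: 0.0
```

Run:
```python
from workcell import *
import cv2,numpy as np
a=cv2.resize(grab_frame("side")[120:345,220:480],None,fx=1.54,fy=1.54);b=cv2.resize(grab_frame("scene")[140:340,200:430],None,fx=1.73,fy=1.73)
h=min(a.shape[0],b.shape[0]);cv2.imwrite("pics/p3.png",np.hstack([a[:h,:400],b[:h,:397]]))
```

```text
(no output)
```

View pics/p3.png

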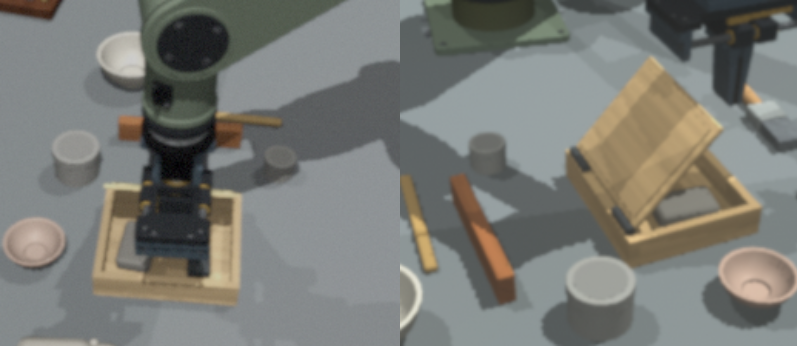

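Tin is clear and upright at (598,285), and the fingertips hang beyond the flap edge. Next I push the edge toward -y.

move_arm(motion=[[0,[0.079,-0.494,0.1],[0,0,0]],[0,[0.079,-0.494,0.1],[0,0,0]],[0,[0.063,-0.395,0.1],[0,0,0]],[0,[0.063,-0.395,0.1],[0,0,0]],[0,[0.063,-0.395,0],[0,0,0]],[0,[0.063,-0.395,0],[0,0,0]],[0,[0.063,-0.395,0],[0,0,0]],[0,[0.063,-0.395,0],[0,0,0]]])

```text
time_s: 8.82
ee_pos: [514.2, 104.2, 130.4]
ee_rot: [179.9, 0.2, -170.9]
force: [0.4, 2.6, 3.2]
gripper_width: 0.4
gripper_force: 1.6
```

move_arm(motion=[[0,[0.063,-0.395,0],[0,0,0]],[0,[0.063,-0.395,0],[0,0,0]],[0,[0.063,-0.395,0],[0,0,0]],[0,[0.063,-0.395,0],[0,0,0]],[0,[0.063,-0.395,0],[0,0,0]],[0,[0.063,-0.395,0],[0,0,0]]])

```text
time_s: 9.32
ee_pos: [522.4, 44.0, 128.6]
ee_rot: [-180.0, -0.1, -170.9]
force: [-0.8, 1.4, -0.9]
gripper_width: 0.4
gripper_force: 0.7
```

move_arm(motion=[[0,[0.058,-0.361,0],[0,0,0]],[0,[0.058,-0.361,0],[0,0,0]],[0,[0.058,-0.361,0],[0,0,0]],[0,[0.058,-0.361,0],[0,0,0]],[0,[0.047,-0.293,-0.18],[0,0,0]],[0,[0.047,-0.293,-0.18],[0,0,0]],[0,[0.047,-0.293,-0.18],[0,0,0]]])

```text
time_s: 9.9
ee_pos: [532.5, -13.7, 115.3]
ee_rot: [-180.0, 0.1, -170.9]
force: [1.9, 1.6, 0.2]
gripper_width: 0.7
gripper_force: 0.7
```

move_arm(motion=[[0,[0.035,-0.22,-0.267],[0,0,0]],[0,[0.035,-0.22,-0.267],[0,0,0]],[0,[0.035,-0.22,-0.267],[0,0,0]],[0,[0.023,-0.143,-0.317],[0,0,0]],[0,[0.023,-0.143,-0.317],[0,0,0]],[0,[0.023,-0.143,-0.317],[0,0,0]],[0,[0.009,-0.055,-0.276],[0,0,0]],[0,[0.009,-0.055,-0.276],[0,0,0]],[0,[0.009,-0.055,-0.276],[0,0,0]],[0,[0,0,0],[0,0,0]]])

```text
time_s: 10.73
ee_pos: [536.1, -44.1, 49.3]
ee_rot: [179.9, -0.2, -170.9]
force: [0.2, -0.2, -0.8]
gripper_width: 0.3
gripper_force: 0.0
```

Now press down gently to the stop.

move_arm(motion=[[0,[0,0,-0.08],[0,0,0]],[0,[0,0,-0.08],[0,0,0]],[0,[0,0,-0.08],[0,0,0]],[0,[0,0,0],[0,0,0]],[0,[0,0,0],[0,0,0]]])

```text
time_s: 11.15
ee_pos: [537.2, -44.1, 45.1]
ee_rot: [180.0, 0.0, -170.9]
force: [-0.3, 0.2, -0.5]
gripper_width: 0.2
gripper_force: 0.0
```

move_arm(motion=[[0,[0,0,-0.05],[0,0,0]],[0,[0,0,-0.05],[0,0,0]],[0,[0,0,0],[0,0,0]],[0,[0,0,0],[0,0,0]]])

```text
time_s: 11.48
ee_pos: [537.4, -44.1, 44.2]
ee_rot: [-180.0, 0.1, -170.9]
force: [-3.1, 1.3, 11.1]
gripper_width: 0.6
gripper_force: 5.6
```

Run:
```python
from workcell import *
import cv2,numpy as np
a=cv2.resize(grab_frame("side")[120:345,220:480],None,fx=1.54,fy=1.54);b=cv2.resize(grab_frame("scene")[140:340,200:430],None,fx=1.73,fy=1.73)
h=min(a.shape[0],b.shape[0]);cv2.imwrite("pics/p4.png",np.hstack([a[:h,:400],b[:h,:397]]))
```

```text
(no output)
```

View pics/p4.png

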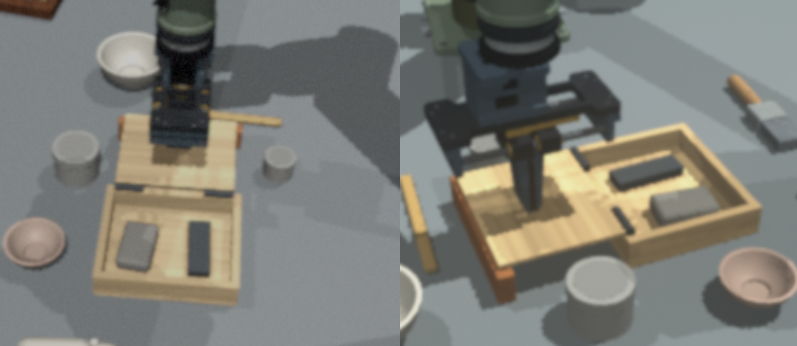

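The flap lies flat on the batten, with 11 N at z = 44 mm, which means it is at its stop. The tin is clear beside it. I lift off.

move_arm(motion=[[0,[0,0,0],[0,0,0]],[0,[0,0,0.2],[0,0,0]],[0,[0,0,0.8],[0,0,0]],[0,[0,0,1],[0,0,0]],[0,[0,0,1],[0,0,0]],[0,[0,0,1],[0,0,0]],[0,[0,0,1],[0,0,0]],[0,[0,0,1],[0,0,0]],[0,[0,0,0],[0,0,0]],[0,[0,0,0],[0,0,0]],[0,[0,0,0],[0,0,0]]])

```text
time_s: 12.5
ee_pos: [536.4, -44.1, 191.7]
ee_rot: [180.0, -0.1, -170.9]
force: [0.5, 0.6, -0.6]
gripper_width: 0.4
gripper_force: 0.0
```

Run:
```python
from workcell import *
import cv2,numpy as np
a=cv2.resize(grab_frame("side")[120:345,220:480],None,fx=1.54,fy=1.54);b=cv2.resize(grab_frame("scene")[140:340,200:430],None,fx=1.73,fy=1.73)
h=min(a.shape[0],b.shape[0]);cv2.imwrite("pics/p5.png",np.hstack([a[:h,:400],b[:h,:397]]))
```

```text
(no output)
```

View pics/p5.png

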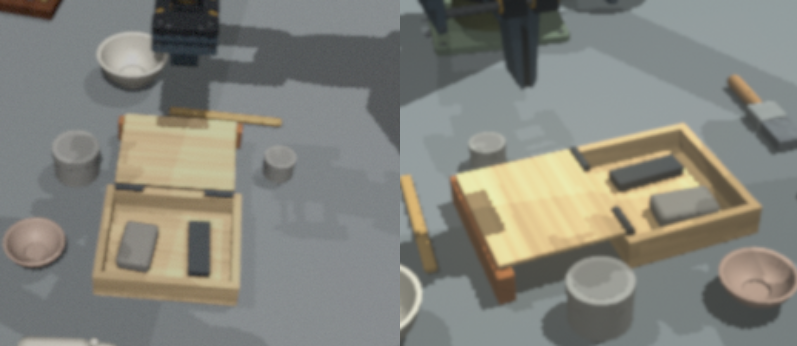

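The flap stays flat, the tin stands upright and clear at (598,285), and the hand is well above everything.

```bash
python3 -c "
from workcell import *
print(job_done())"
```

```text
the job is handed in; nothing more can be done
None
```

I pushed the tin upright out of the landing place, turned the flap over and pressed it flat on the landing side, and handed the job in with the hand clear at about 12.5 s; no verdict was returned.

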